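Hold a drill gear case down in the sprung test nest

ROBOT

A 7-joint arm with a two-finger parallel gripper is mounted at the origin on the work surface. World frame = base frame: x ahead of the robot, y to its left, z up, the work surface at z = 0. Lengths are in m, angles in rad, forces in N, time in s.
With the tool pointing down it reaches from about 0.4 to 0.925 m from the base axis. Payload 5.6 kg.
Tool frame: the origin (TCP) lies midway between the tips of the shut fingers; the grasp point (between the pads) lies 19 mm behind it; z points along the fingers, y is the line along which they close (so a half turn about z gives the same grasp; the last joint's range is limited). The gripper opens to 85 mm and grips with 20 to 120 N. Pads are 22 mm wide; open, the fingers measure 114 mm over their backs; the gripper's body (76 mm by 85 mm) begins 54 mm behind the grasp point. The pads swing forward as they close: fully open they stand 13 mm farther back than shut.
Start: joints at [-1.353, 0.468, -0.012, 1.603, 0.006, 1.071, -0.056], TCP at [0.168, 0.628, 0.231] pointing down, gripper open.
Joint ranges: [-2.53, 2.53], [-0.31, 2.02], [-1.57, 1.55], [0.28, 2.44], [-1.29, 4.43], [0.15, 1.84], [-2.92, 2.92]. Speed limits (rad/s): [2.57, 2.57, 3.14, 3.14, 3.14, 3.14, 3.14].

INTERFACE

Orientations are given as a 3x3 rotation matrix whose columns are the frame's x, y, z axes.
In Python, from workcell import status, eyes, arm gives the robot as it stands. The module is installed in compiled form; this text tells all that it offers.
- The arm moves only by the tool carry_out, never from a script. Its argument "motion" is a list that holds one entry, the list of rows, each a list of 4 numbers: the shift along the tool's x, y, z normalised to -1 to 1, where 1 is 6 cm, then the turn about the tool's z normalised to -1 to 1, where 1 is 5 degrees. In form: [[[tx, ty, tz, spin], ...]]. A call has exactly 8 rows; each row shifts and turns the commanded pose from where the row before left it, along the tool's axes as they then stand; what a row does not reach is not made up. A row lasts 1/8 s, in which the tool goes at most 62.5 mm and 10.7 degrees, less where a joint would pass 70% of its speed; a pose out of reach is approached as far as the arm can. A call with a number of a shift or a turn outside -1 to 1 is refused whole. A call with a gripper value outside its range is refused whole. "jaw" is the closure, from 0 (fully open) to 1 (shut), set as the call begins (left out, the last holds). The fingers move at their own pace and stop on an object; "newtons" is the grip in N (left out, the last holds). Time passes only in rows, so rows that do not move let the fingers close, or fill a call up. It gives the time, the measured TCP pose, the force, the opening and the grip force at its end, in the units of the state.
- status.state(): the state, without advancing time (a new reading comes with each control period).
- eyes.snapshot(name): name is "scene" or "top" or "wrist"; returns a dict with "frame" (420x560x3 uint8, red, green, blue), "mtx" (3x3 intrinsics, pixels), "origin" and "rotation" of the camera in the world. Camera axes: x right, y down, z forward; pixel columns grow to the right and rows downward; lengths in m; the calibration is good to about 2 mm. The wrist camera is an equidistant fisheye: a pixel r from the principal point sees the ray r / f radians off the axis. A picture is of the moment at which its call begins. There is no depth.
- arm.hand_in(): hands the job in; it is judged then, once.
The state is a dict: "time": time; "q": joint angles; "dq": joint speeds; "effort": joint torques, N m; "ee_pos": TCP position; "orientation": TCP orientation; "wrist_force": force on the tool from outside, world axes, zero at the start; "ft_torque": the same for the moment, N m; "finger_gap": finger opening in m; "finger_force": force on a finger pad.
Only numpy, scipy, OpenCV 4.12 (cv2) and the standard library are available. Lean on these libraries where they do the work, as an engineer would, in place of code of your own. Each camera call takes 0.05 s, during which the arm holds its last target. There are 200 camera calls.

TASK

Stand the yellow gear case upright, neck up, in the sprung ring of the orange test nest, then press it down until the ring is fully down against its stop. Finish while still holding it pressed fully down (do not let go: the springs would push it back up), and leave the grey gear case, the battery pack and the screwdriver where they are.

Things in the scene. Friction and masses are not known exactly. Their poses are not given: they have to be found in the camera images.
- yellow_case_center (a point): Flask-shaped drill gear case with a YELLOW belly, 105 mm tall, 0.3 to 0.5 kg, upright on the bench. Point on its axis half-way up (52.5 mm above its bottom), z up the axis. Bottom to top: aluminium spigot 47 mm diameter, 18 mm high, its lowest 6 mm tapering to 36 mm; belly to 68 mm diameter (18 to 60 mm up), flat underneath; then collar and neck.
- yellow_case_neck (a point): Centre of the yellow case's neck: a smooth solid aluminium cylinder 32 mm in diameter and 41 mm long, on the case's axis, 84.5 mm above its bottom. Good to grip. The neck's flat top is 20.5 mm above this point; the flat top of the black collar (52 mm in diameter) at its foot is 20.5 mm below, and fingertips may push down on either.
- grey_case_center (a point): Bystander: a gear case of the same shape and size with a GREY belly, standing upright on the bench; point on its axis half-way up (52.5 mm above its bottom). To be left where it is.
- nest: Test nest, fixed to the bench. Orange base plate 130 x 130 x 14 mm; three steel guide posts with springs, 52 mm from the centre, one along +y, tops 78 mm above the bench; along -x, 60 mm from the centre, a white marker post 16 mm wide with a green band, top 74 mm above the bench. Origin: centre of the plate's underside; z up.
- ring_seat (a point): Centre of the top face of the nest's dark steel sprung ring: outside 88 mm, bore 53 mm, 12 mm thick, level. The top is 70 mm above the bench when up, 55 mm when fully down; the point moves with it. The spigot goes into the bore and the belly's underside rests on the top face: a seated case has its half-way point 34.5 mm above this point.
- ring (a joint): How far the ring is pressed down, in m: 0 = up, 0.015 = fully down on its hard stop. Springs push it up: about 6 N before it moves, 18 N at the stop; the weight of the case counts towards that, so about 14 N of push is needed. It comes back up when let go.
- battery: Bystander: loose battery pack, black 115 x 75 x 40 mm with a yellow top, 60 mm tall in all; origin at the centre of its underside. To be left where it is.
- screwdriver: Bystander: loose screwdriver with an orange handle, lying on the bench. To be left where it is.
Things that resemble listed ones, but are neither listed nor needed, are in the scene too. What is shaped like the part that bears yellow_case_center but blue is not meant.

How it is judged:
On the way:
1. the yellow gear case stands in the ring: spigot in the bore, belly on the ring, upright (horizontal distance between yellow_case_center and ring_seat below 0.006 m and z of yellow_case_center in the frame of ring_seat below 0.0385 m and angle between yellow_case_center's own z axis and vertical below 0.12 rad), for 0.05 s.
At the end, for the whole second after the job is handed in: Yellow case in the ring: axis within 6 mm of its centre, belly within 4 mm of the ring, tilt under 7 degrees; ring down at least 12 of 15 mm; case still, and the robot pushing or gripping it with over 3 N; grey case, battery pack and screwdriver moved less than 30 mm (all of step 1 and value of joint ring above 0.012 m and contact force between any of the fingers, the arm and yellow_case above 3 N and linear speed of yellow_case below 0.02 m/s and distance of each of grey_case_center, battery, screwdriver from where it was at the start of the episode below 0.03 m); the arm keeps its last pose, push and grip.
It fails at once if the grey gear case is moved by more than 30 mm (distance of grey_case_center from where it was at the start of the episode above 0.03 m).
It fails at once if the battery pack is moved by more than 30 mm (distance of battery from where it was at the start of the episode above 0.03 m).
It fails at once if the screwdriver is moved by more than 30 mm (distance of screwdriver from where it was at the start of the episode above 0.03 m).
It fails at once if the grey gear case is knocked over (angle between grey_case_center's own z axis and vertical above 0.5 rad).
It also fails if it takes over 35 s, if anything falls off the work surface, if the arm or the gripper's body presses on something with over 40 N, if the wrist force passes 120 N, or if a joint passes its speed limit or range.

## Working session

There is one attempt and no reset: what is moved stays moved. The work goes in short steps, Python scripts to look and compute and a tool call to move; the robot and the scene stay as the last step left them, time stands still between calls to the robot, and variables do not carry over. Pictures are saved under pics/ and viewed, at most 10 in all, crops included, and the job is handed in when it is done.

Besides the shell and the picture viewer there is one more tool, called after "Emit:" by a JSON object that holds its "fn" and its "kwargs", one argument or row to a line. carry_out: Moves the arm, as the interface text tells. Scaled input: -1 to 1 covers 6 cm each way for a shift and 5 degrees each way for a turn. Its arguments: {"type":"object","properties":{"motion":{"type":"array","items":{"type":"array","items":{"type":"array","items":{"type":"number","minimum":-1,"maximum":1}}}},"jaw":{"type":"number"},"newtons":{"type":"number"}},"required":["motion"]}

```bash
mkdir -p pics; python3 - <<'E'
from workcell import status,eyes
import cv2,pickle,numpy as np
s=status.state();print({k:np.round(s[k],3).tolist() for k in s})
for n in("scene","top"):
    d=eyes.snapshot(n);pickle.dump(d,open(n+".pkl","wb"));cv2.imwrite(f"pics/{n}0.png",d["frame"][:,:,::-1])
    print(n,d["mtx"],d["origin"],d["rotation"])
E
```

```text
{'time': 0.0, 'q': [-1.353, 0.468, -0.012, 1.604, 0.006, 1.071, -0.056], 'dq': [-0.002, 0.001, -0.001, 0.001, 0.0, -0.001, 0.001], 'effort': [0.0, -53.24, 0.021, -25.13, 0.011, 0.008, -0.0], 'ee_pos': [0.168, 0.627, 0.23], 'orientation': [[-0.966, 0.258, -0.0], [0.258, 0.966, -0.002], [-0.0, -0.002, -1.0]], 'wrist_force': [-0.468, 0.484, 0.369], 'ft_torque': [-0.014, 0.003, 0.02], 'finger_force': 0.0, 'finger_gap': 0.085}
scene [[482.46537528   0.         280.49296677]
 [  0.         482.46537528 221.69292081]
 [  0.           0.           1.        ]] [1.12545114 0.13213041 0.90070973] [[-0.18064705  0.81172465 -0.55540052]
 [ 0.98354482  0.15052154 -0.09991426]
 [ 0.00249688 -0.56431052 -0.82555884]]
top [[439.47181364   0.         280.94935393]
 [  0.         439.47181364 207.336127  ]
 [  0.           0.           1.        ]] [0.47209523 0.04479863 0.99039914] [[-0.00295151 -0.99095461  0.13416504]
 [-0.99996053  0.00180044 -0.00870008]
 [ 0.00837983 -0.13418543 -0.99092081]]
```

View pics/scene0.png

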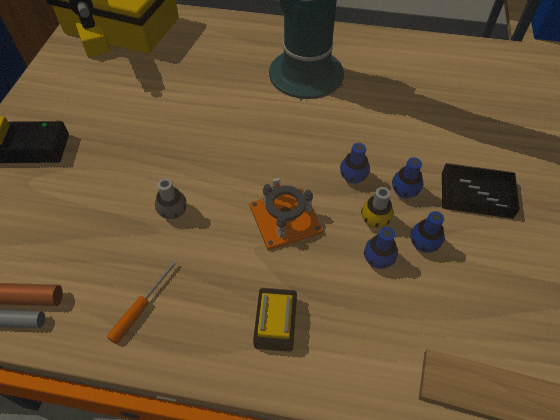

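View pics/top0.png

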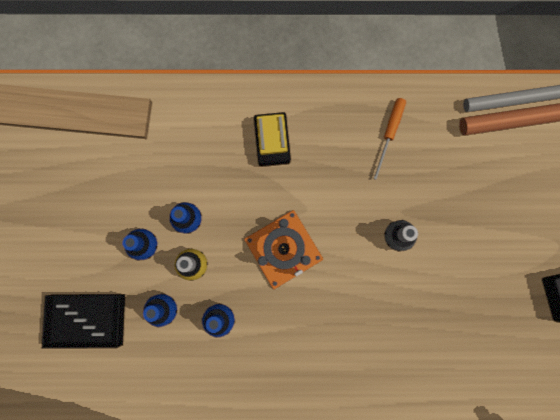

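Scene picture: yellow case at (377,207), with blue lookalikes at (355,162), (408,178), (428,232) and (382,247). The nest is at (287,210), grey case at (170,200), battery at (276,318) and screwdriver at (140,305).

Top picture: yellow case at (190,264), with blue lookalikes at (185,217), (140,243), (160,310) and (218,320). The nest is at (284,248), grey case at (402,235) and battery at (272,139).

What could be taken for the target: the four blue cases, the grey case (402,235) and the yellow battery top (272,139). I choose the yellow belly at (190,264) and will check it in a close crop.

```bash
cat > h.py <<'E'
import numpy as np,cv2,pickle
def ray(d,p):
    v=d["rotation"]@np.linalg.inv(d["mtx"])@np.array([p[0],p[1],1.]);return np.array(d["origin"]),v/np.linalg.norm(v)
def onz(d,p,z):
    o,v=ray(d,p);return o+v*(z-o[2])/v[2]
def tri(a,p,b,q):
    o1,v1=ray(a,p);o2,v2=ray(b,q)
    t=np.linalg.lstsq(np.c_[v1,-v2],o2-o1,rcond=None)[0]
    A=o1+t[0]*v1;B=o2+t[1]*v2;return (A+B)/2,np.linalg.norm(A-B)
def blobs(d,lo,hi,amin=20,roi=None):
    m=cv2.inRange(cv2.cvtColor(d["frame"],cv2.COLOR_RGB2HSV),lo,hi)
    if roi:
        k=np.zeros_like(m);x0,y0,x1,y1=roi;k[y0:y1,x0:x1]=1;m*=k
    n,_,s,c=cv2.connectedComponentsWithStats(m)
    return [(c[i].round(1).tolist(),s[i].tolist()) for i in range(1,n) if s[i,4]>=amin]
E
python3 - <<'E'
from h import *
T=pickle.load(open("top.pkl","rb"));S=pickle.load(open("scene.pkl","rb"))
for n,d,ry in(("T",T,(165,240,215,285)),("S",S,(355,180,400,235))):
    print(n,"neck",blobs(d,(0,0,110),(180,70,255),15,ry),"yel",blobs(d,(20,150,60),(35,255,255),20,ry))
    print(n,"blue",[(b[0],b[1][4]) for b in blobs(d,(108,120,40),(130,255,255),60)])
for c,b in [(b[0],b[1][4]) for b in blobs(T,(108,120,40),(130,255,255),60)]: print(c,onz(T,c,.05).round(3))
a=cv2.resize(T["frame"][235:295,150:250],None,fx=4,fy=4,interpolation=2);b=cv2.resize(T["frame"][205:295,240:330],None,fx=4,fy=4,interpolation=2)
c=cv2.resize(S["frame"][170:255,240:340],None,fx=4,fy=4,interpolation=2)
o=np.zeros((600,800,3),np.uint8);o[:240,:400]=a;o[240:600,:360]=b;o[:340,400:]=c
e=cv2.resize(S["frame"][180:240,340:420],None,fx=4,fy=4,interpolation=2);o[345:585,400:720]=e
cv2.imwrite("pics/crop1.png",o[:,:,::-1])
E
```

```text
T neck [([184.6, 264.1], [176, 257, 18, 15, 148])] yel [([194.7, 264.2], [175, 249, 32, 31, 310])]
T blue [([185.7, 217.7], 492), ([146.4, 245.0], 299), ([133.8, 242.8], 236), ([160.6, 309.9], 535), ([218.4, 320.1], 495)]
S neck [([382.3, 192.3], [375, 187, 15, 11, 63])] yel [([375.4, 216.6], [361, 200, 33, 28, 404])]
S blue [([546.9, 20.3], 881), ([358.2, 148.5], 61), ([411.6, 165.7], 117), ([346.4, 168.6], 106), ([403.7, 185.3], 241), ([432.5, 222.5], 215), ([421.8, 239.2], 280), ([385.5, 234.6], 121), ([371.2, 253.2], 152)]
[185.7, 217.7] [0.577 0.241 0.05 ]
[146.4, 245.0] [0.519 0.323 0.05 ]
[133.8, 242.8] [0.524 0.35  0.05 ]
[160.6, 309.9] [0.384 0.289 0.05 ]
[218.4, 320.1] [0.362 0.168 0.05 ]
```

View pics/crop1.png

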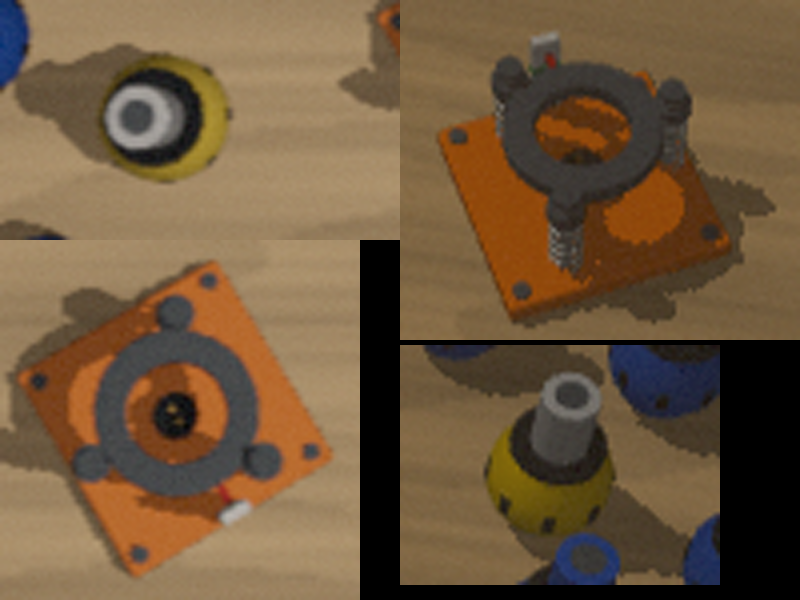

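The crop shows the yellow belly with an aluminium neck, with its top centre near top (184,264) and scene (384.5,192). The ring is up and empty, centred near top (283.8,248) and scene (285.5,200). The marker lies below and to the right of it.

```bash
python3 - <<'E'
from h import *
T=pickle.load(open("top.pkl","rb"));S=pickle.load(open("scene.pkl","rb"))
print("neck top",onz(T,(183.7,263.9),.105),onz(S,(384.2,191.9),.105),tri(T,(183.7,263.9),S,(384.2,191.9)))
print("ring",onz(T,(283.7,248),.07),onz(S,(285.2,199.7),.07),tri(T,(283.7,248),S,(285.2,199.7)))
# blue neck tops (approx, via offset of neck)
for p in[(180,214),(134,242),(152,313),(214,325)]: print("blue top",p,onz(T,p,.105).round(3))
print("grey",onz(T,(410,233),.105).round(3),"bat",onz(T,(272,137),.06).round(3))
print("batteryz/markers", onz(T,(298.5,273),.074))
E
```

```text
neck top [0.47847125 0.2313462  0.105     ] [0.47658176 0.23505232 0.105     ] (array([0.47828081, 0.2329648 , 0.10647175]), np.float64(0.0037921566977093756))
ring [0.51104246 0.03122845 0.07      ] [0.50833183 0.03119603 0.07      ] (array([0.5108761 , 0.03144355, 0.07339805]), np.float64(0.0003330071315886801))
blue top (180, 214) [0.579 0.242 0.105]
blue top (134, 242) [0.522 0.332 0.105]
blue top (152, 313) [0.383 0.291 0.105]
blue top (214, 325) [0.36  0.169 0.105]
grey [ 0.539 -0.224  0.105] bat [0.753 0.056 0.06 ]
batteryz/markers [0.45938548 0.00094317 0.074     ]
```

Emit:
{"fn": "carry_out", "kwargs": {
  "motion": [
    [[-0.42, -0.31, 0, 0], [-0.42, -0.31, 0, 0], [-0.42, -0.31, 0, 0], [-0.42, -0.31, 0, 0], [-0.42, -0.31, 0, 0], [-0.42, -0.31, 0, 0], [-0.42, -0.31, 0, 0], [-0.42, -0.31, 0, 0]]
  ],
  "jaw": 0
}}

```text
time: 1.1
ee_pos: [0.3245, 0.4312, 0.231]
orientation: [[-0.966, 0.258, -0.0], [0.258, 0.966, -0.001], [0.0, -0.001, -1.0]]
wrist_force: [-0.1, -0.6, -0.6]
finger_gap: 0.0855
finger_force: 0.0
```

Emit:
{"fn": "carry_out", "kwargs": {
  "motion": [
    [[-0.42, -0.31, 0, 0], [-0.42, -0.31, 0, 0], [-0.42, -0.31, 0, 0], [-0.42, -0.31, 0, 0], [-0.42, -0.31, 0, 0], [-0.42, -0.31, 0, 0], [-0.42, -0.31, 0, 0], [-0.4, -0.3, 0, 0]]
  ]
}}

```text
time: 2.1
ee_pos: [0.4798, 0.2364, 0.231]
orientation: [[-0.966, 0.258, -0.0], [0.258, 0.966, -0.0], [0.0, -0.0, -1.0]]
wrist_force: [0.1, 0.1, -0.3]
finger_gap: 0.0855
finger_force: 0.0
```

```bash
python3 - <<'E'
from workcell import status,eyes
import cv2,pickle,numpy as np
s=status.state();print({k:np.round(s[k],4).tolist() for k in("time","q","ee_pos","orientation","wrist_force")})
d=eyes.snapshot("wrist");pickle.dump(d,open("w1.pkl","wb"));cv2.imwrite("pics/w1.png",d["frame"][:,:,::-1])
print(d["mtx"],d["origin"],d["rotation"])
E
```

```text
{'time': 2.1, 'q': [-0.6835, 0.2719, 0.1943, 1.8964, -0.0624, 0.9797, 0.8484], 'ee_pos': [0.4798, 0.2364, 0.231], 'orientation': [[-0.9661, 0.2581, -0.0005], [0.2581, 0.9661, -0.0003], [0.0004, -0.0004, -1.0]], 'wrist_force': [0.0761, 0.0642, -0.3058]}
[[325.1922621    0.         279.20484857]
 [  0.         325.1922621  218.0271    ]
 [  0.           0.           1.        ]] [0.4130376  0.25379138 0.37351624] [[ 2.57572957e-01  9.29509328e-01  2.63948064e-01]
 [ 9.66258847e-01 -2.47745796e-01 -7.04688632e-02]
 [-1.09442629e-04  2.73193025e-01 -9.61959229e-01]]
```

View pics/w1.png

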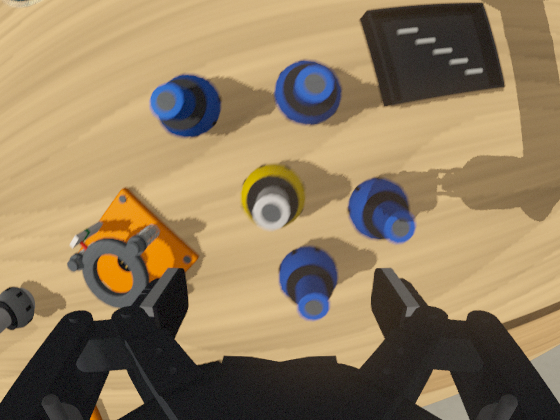

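The wrist picture shows the yellow case's neck top at about (271,213) and the ring at about (115,272). The fingers stand clear, with blue necks around the target.

```bash
cat >> h.py <<'E'
def fray(d,p):
    K=d["mtx"];x,y=p[0]-K[0,2],p[1]-K[1,2];r=np.hypot(x,y);t=r/K[0,0]
    return np.array(d["origin"]),d["rotation"]@np.array([x/r*np.sin(t),y/r*np.sin(t),np.cos(t)])
def fonz(d,p,z):
    o,v=fray(d,p);return o+v*(z-o[2])/v[2]
E
python3 - <<'E'
from h import *
W=pickle.load(open("w1.pkl","rb"))
print(blobs(W,(0,0,120),(180,60,255),30,(240,180,300,240)))
print("neck",fonz(W,(271,213),.105))
m=cv2.inRange(cv2.cvtColor(W["frame"],cv2.COLOR_RGB2HSV),(0,0,40),(180,90,130))
k=np.zeros_like(m);k[236:308,78:150]=1
cs,_=cv2.findContours(cv2.morphologyEx(m*k,cv2.MORPH_OPEN,np.ones((3,3))),cv2.RETR_CCOMP,cv2.CHAIN_APPROX_NONE)
for c in cs:
    if cv2.contourArea(c)>300:
        e=cv2.fitEllipse(c);print("ell",np.round(e[0],1),np.round(e[1],1),fonz(W,e[0],.07).round(4),len(c))
E
```

```text
[([270.4, 210.1], [252, 189, 38, 42, 929])]
neck [0.48059154 0.22849432 0.105     ]
ell [115.7 269. ] [69.8 74.3] [0.5065 0.0382 0.07  ] 228
ell [113.4 273.2] [31.7 48. ] [0.5108 0.0327 0.07  ] 121
```

Emit:
{"fn": "carry_out", "kwargs": {
  "motion": [
    [[-0.03, -0.1, 0.33, 0], [0, 0, 0.33, 0], [0, 0, 0.33, 0], [0, 0, 0.33, 0], [0, 0, 0.33, 0], [0, 0, 0.33, 0], [0, 0, 0.33, 0], [0, 0, 0.33, 0]]
  ],
  "jaw": 0
}}

```text
time: 3.15
ee_pos: [0.4793, 0.2312, 0.072]
orientation: [[-0.966, 0.258, -0.001], [0.258, 0.966, -0.0], [0.0, -0.0, -1.0]]
wrist_force: [-0.2, -0.1, -0.4]
finger_gap: 0.0855
finger_force: 0.0
```

Emit:
{"fn": "carry_out", "kwargs": {
  "motion": [
    [[0, 0, 0, 0], [0, 0, 0, 0], [0, 0, 0, 0], [0, 0, 0, 0], [0, 0, 0, 0], [0, 0, 0, 0], [0, 0, 0, 0], [0, 0, 0, 0]]
  ],
  "jaw": 1,
  "newtons": 80
}}

```text
time: 4.15
ee_pos: [0.4802, 0.2312, 0.074]
orientation: [[-0.966, 0.258, 0.001], [0.258, 0.966, 0.001], [-0.001, 0.001, -1.0]]
wrist_force: [-1.3, -1.6, 6.2]
finger_gap: 0.0301
finger_force: 78.7
```

Emit:
{"fn": "carry_out", "kwargs": {
  "motion": [
    [[0, 0, -0.1, 0], [0, 0, -0.2, 0], [0, 0, -0.3, 0], [0, 0, -0.3, 0], [0, 0, -0.3, 0], [0, 0, -0.3, 0], [0, 0, -0.2, 0], [0, 0, -0.1, 0]]
  ]
}}

```text
time: 5.15
ee_pos: [0.4798, 0.2312, 0.182]
orientation: [[-0.966, 0.258, 0.001], [0.258, 0.966, 0.001], [-0.001, 0.001, -1.0]]
wrist_force: [0.2, 0.6, -4.1]
finger_gap: 0.03
finger_force: 79.4
```

```bash
python3 - <<'E'
from workcell import status,eyes
import cv2,pickle,numpy as np
s=status.state();print({k:np.round(s[k],4).tolist() for k in("time","ee_pos","orientation","wrist_force","finger_gap","finger_force")})
R=s["orientation"];print("to ring (tool, /60mm)",R.T@(np.array([.511,.0315,s["ee_pos"][2]])-s["ee_pos"])/.06)
d=eyes.snapshot("scene");pickle.dump(d,open("s2.pkl","wb"))
e=eyes.snapshot("wrist");pickle.dump(e,open("w2.pkl","wb"))
o=np.hstack([cv2.resize(d["frame"][120:260,300:440],(420,420)),cv2.resize(e["frame"][200:420,180:380],(380,420))])
cv2.imwrite("pics/c2.png",o[:,:,::-1])
E
```

```text
{'time': 5.15, 'ee_pos': [0.4798, 0.2312, 0.182], 'orientation': [[-0.9662, 0.258, 0.0011], [0.258, 0.9662, 0.0008], [-0.0009, 0.001, -1.0]], 'wrist_force': [0.2099, 0.5576, -4.0504], 'finger_gap': 0.03, 'finger_force': 79.3548}
to ring (tool, /60mm) [-1.36060645e+00 -3.08236778e+00 -1.93686309e-03]
```

View pics/c2.png

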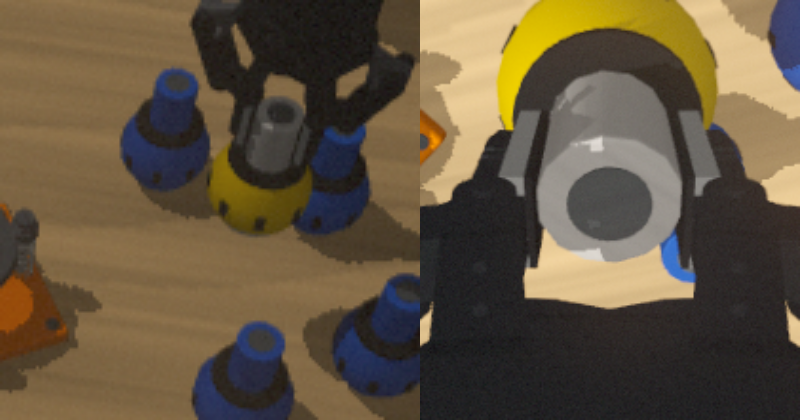

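Case held upright by the neck (neck top hole at wrist pixel (279.5,306)), clear of the blue ones; the measured load matches its weight. Carrying it over the nest.

Emit:
{"fn": "carry_out", "kwargs": {
  "motion": [
    [[-0.1, -0.2, 0, 0], [-0.2, -0.45, 0, 0], [-0.2, -0.45, 0, 0], [-0.2, -0.5, 0, 0], [-0.2, -0.5, 0, 0], [-0.2, -0.45, 0, 0], [-0.2, -0.35, 0, 0], [-0.06, -0.18, 0, 0]]
  ]
}}

```text
time: 6.25
ee_pos: [0.5106, 0.029, 0.1804]
orientation: [[-0.965, 0.261, -0.001], [0.261, 0.965, -0.001], [0.001, -0.001, -1.0]]
wrist_force: [-0.9, 1.0, -3.2]
finger_gap: 0.0303
finger_force: 79.5
```

```bash
python3 - <<'E'
from workcell import status,eyes
from h import *
s=status.state();p=np.array(s["ee_pos"]);R=np.array(s["orientation"]);print(s["time"],p,R.round(4).tolist(),s["wrist_force"])
W=pickle.load(open("w2.pkl","rb"))
print("neck top minus TCP at grip:",fonz(W,(279.3,306.1),.213)-[.4798,.2312,.182])
out=[]
for n in("scene","top","wrist"):
    d=eyes.snapshot(n);pickle.dump(d,open(n[0]+"3.pkl","wb"))
S=pickle.load(open("s3.pkl","rb"));T=pickle.load(open("t3.pkl","rb"));W=pickle.load(open("w3.pkl","rb"))
o=np.zeros((600,800,3),np.uint8)
o[:400,:400]=cv2.resize(S["frame"][140:260,230:350],(400,400))
o[:400,400:]=cv2.resize(T["frame"][190:310,225:345],(400,400))
o[400:,:267]=cv2.resize(W["frame"],(267,200))
cv2.imwrite("pics/c3.png",o[:,:,::-1])
E
```

```text
6.25 [0.51055286 0.02902619 0.18035098] [[-0.9654, 0.2609, -0.001], [0.2609, 0.9654, -0.0009], [0.0007, -0.0012, -1.0]] [-0.85342363  0.9973747  -3.21021637]
neck top minus TCP at grip: [-7.80673103e-04  1.83224430e-05  3.10000000e-02]
```

View pics/c3.png

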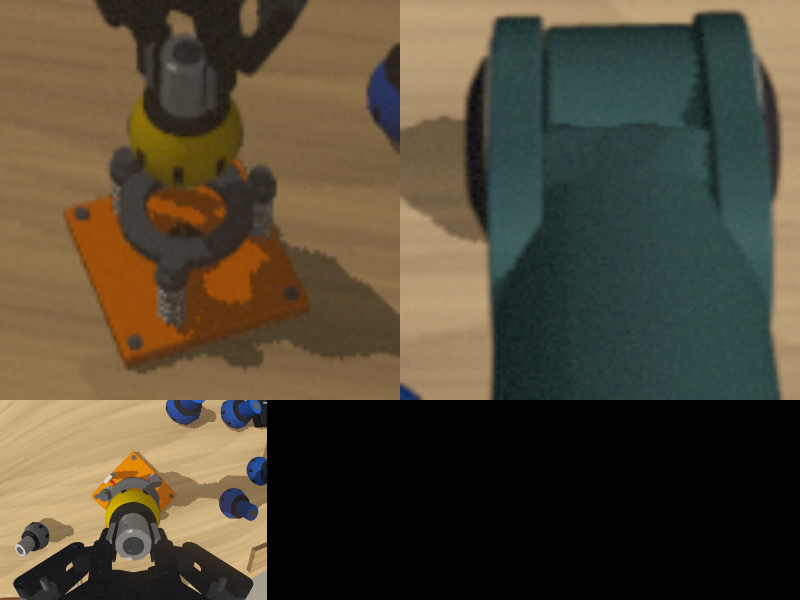

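The case hangs upright over the ring (scene picture). Its neck is centred on the TCP to within 1 mm; the bottom is about 0.106 m up. I correct 3 mm in y and lower it gently.

Emit:
{"fn": "carry_out", "kwargs": {
  "motion": [
    [[0, 0.05, 0, 0], [0, 0, 0.1, 0], [0, 0, 0.1, 0], [0, 0, 0.1, 0], [0, 0, 0.1, 0], [0, 0, 0.1, 0], [0, 0, 0, 0], [0, 0, 0, 0]]
  ]
}}

```text
time: 7.4
ee_pos: [0.5117, 0.0344, 0.151]
orientation: [[-0.966, 0.258, 0.0], [0.258, 0.966, 0.0], [-0.0, 0.0, -1.0]]
wrist_force: [0.5, 1.0, -4.6]
finger_gap: 0.0302
finger_force: 79.5
```

Emit:
{"fn": "carry_out", "kwargs": {
  "motion": [
    [[0, 0, 0.05, 0], [0, 0, 0.05, 0], [0, 0, 0.05, 0], [0, 0, 0.05, 0], [0, 0, 0.05, 0], [0, 0, 0.05, 0], [0, 0, 0, 0], [0, 0, 0, 0]]
  ]
}}

```text
time: 8.4
ee_pos: [0.5116, 0.0341, 0.1328]
orientation: [[-0.966, 0.258, 0.0], [0.258, 0.966, -0.0], [-0.0, -0.0, -1.0]]
wrist_force: [0.9, -2.1, -4.9]
finger_gap: 0.03
finger_force: 79.4
```

Emit:
{"fn": "carry_out", "kwargs": {
  "motion": [
    [[0, -0.035, 0, 0], [0, 0, 0, 0], [0, 0, 0.05, 0], [0, 0, 0.05, 0], [0, 0, 0.05, 0], [0, 0, 0, 0], [0, 0, 0, 0], [0, 0, 0, 0]]
  ]
}}

```text
time: 9.4
ee_pos: [0.5111, 0.0325, 0.1242]
orientation: [[-0.966, 0.258, 0.0], [0.258, 0.966, 0.0], [-0.0, 0.0, -1.0]]
wrist_force: [-2.1, 0.9, 2.6]
finger_gap: 0.0301
finger_force: 80.1
```

```bash
python3 - <<'E'
from workcell import status,eyes
from h import *
s=status.state();print(s["time"],np.round(s["ee_pos"],4),np.round(s["wrist_force"],2),np.round(s["ft_torque"],2))
S=eyes.snapshot("scene");cv2.imwrite("pics/c4.png",cv2.resize(S["frame"][140:260,230:350],(480,480))[:,:,::-1])
E
```

```text
9.4 [0.5111 0.0325 0.1242] [-2.05  0.92  2.6 ] [0.11 0.45 0.04]
```

View pics/c4.png

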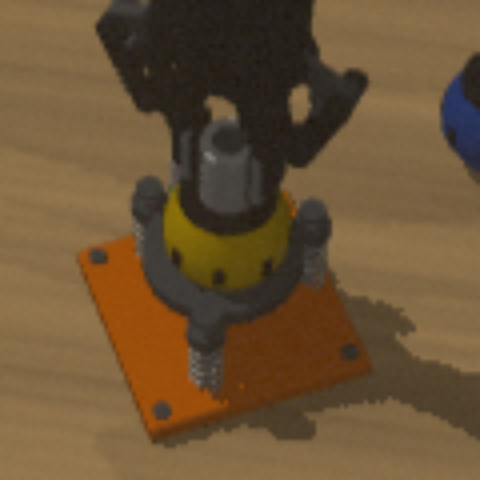

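The case sits in the ring with its belly on the ring face, upright. Now pressing.

Emit:
{"fn": "carry_out", "kwargs": {
  "motion": [
    [[0, 0, 0.05, 0], [0, 0, 0.05, 0], [0, 0, 0.05, 0], [0, 0, 0.05, 0], [0, 0, 0.03, 0], [0, 0, 0, 0], [0, 0, 0, 0], [0, 0, 0, 0]]
  ],
  "newtons": 110
}}

```text
time: 10.45
ee_pos: [0.5113, 0.0324, 0.1111]
orientation: [[-0.966, 0.258, 0.0], [0.258, 0.966, 0.001], [-0.0, 0.001, -1.0]]
wrist_force: [-5.2, -0.8, 13.0]
finger_gap: 0.0296
finger_force: 110.5
```

Emit:
{"fn": "carry_out", "kwargs": {
  "motion": [
    [[0, 0, 0.02, 0], [0, 0, 0.02, 0], [0, 0, 0, 0], [0, 0, 0, 0], [0, 0, 0, 0], [0, 0, 0, 0], [0, 0, 0, 0], [0, 0, 0, 0]]
  ]
}}

```text
time: 11.45
ee_pos: [0.5115, 0.0322, 0.1108]
orientation: [[-0.966, 0.258, 0.001], [0.258, 0.966, 0.001], [-0.001, 0.002, -1.0]]
wrist_force: [-11.1, -1.9, 33.7]
finger_gap: 0.0296
finger_force: 112.5
```

```bash
python3 - <<'E'
from workcell import status,eyes
from h import *
s=status.state();print(s["time"],np.round(s["ee_pos"],4),np.round(s["wrist_force"],2),np.round(s["dq"],4))
S=eyes.snapshot("scene");cv2.imwrite("pics/c5.png",cv2.resize(S["frame"][140:260,230:350],(480,480))[:,:,::-1])
E
```

```text
11.45 [0.5115 0.0322 0.1108] [-11.06  -1.94  33.68] [-0.0007 -0.0002  0.0003  0.0005 -0.0001  0.0009  0.0003]
```

View pics/c5.png

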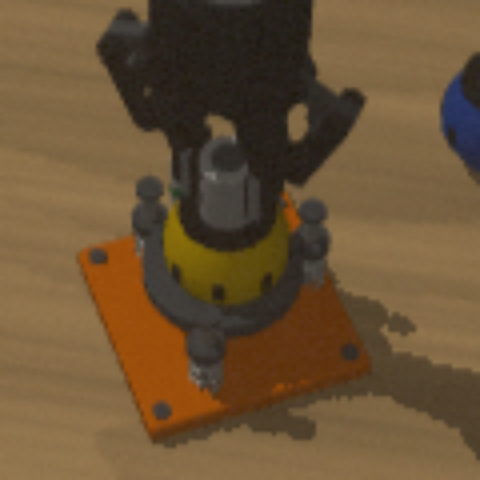

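The ring is down on its stop: the posts stick out above it and the force rose with no further travel. The case is upright, seated and still held.

```bash
python3 -c "
from workcell import arm
print(arm.hand_in())"
```

```text
the job is handed in; nothing more can be done
None
```

I handed the job in at about 11.5 s with the yellow case upright in the ring, pressed down to its stop (34 N at the wrist) and still gripped; the grey case, battery pack and screwdriver were not touched, and no verdict was returned.

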